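# Pull the filter plate from the spectrometer's filter box and present it over the light pad

### The arm

A 6-joint arm with a two-finger parallel gripper is mounted at the origin on the work surface. World frame = base frame: x ahead of the robot, y to its left, z up, the work surface at z = 0. Lengths are in m, angles in rad, forces in N, time in s.
With the tool pointing down it reaches from about 0.35 to 0.85 m from the base axis. Payload 8.1 kg.
Tool frame: the origin (TCP) lies at the very end of the fingers, on their centre line; the grasp point (between the pads) lies robot.hold_point_z behind it (robot.hold_point_z is the distance from the TCP to the grasp point, in m); z points along the fingers, y is the direction in which the jaws open and shut (so a half turn about z gives the same grasp; the last joint's range is limited). The gripper opens to 93 mm and grips with 3 to 60 N. Pads are 15 mm wide; open, the fingers measure 128 mm over their backs; the gripper's body (75 mm by 188 mm) begins 65 mm behind the grasp point.
Start: joints at [-0.085, 0.13, 1.488, -0, 1.523, -0.085], TCP at [0.6, 0, 0.219] pointing down, gripper open.
Joint ranges: [-2.96, 2.96], [-0.89, 2.26], [0.02, 2.5], [-1.34, 4.48], [0, 2.73], [-2.66, 2.66]. Speed limits (rad/s): [2.39, 2.39, 2.79, 3.14, 3.14, 3.14].

### API

Orientations are given as a rotation vector (axis times angle).
In Python, from plant import robot, cams gives the robot as it stands. The module is installed in compiled form; this text tells all that it offers.
- The arm moves only by the tool step_arm, never from a script. Its argument "deltas" is a list of rows, each an object with "offset": the shift along the tool's x, y, z in cm, a list of three; "roll": the turn about the tool's z in rad. In form: [{"offset": [x, y, z], "roll": roll}, ...]. A call has 1 to 12 rows; each row shifts and turns the commanded pose from where the row before left it, along the tool's axes as they then stand; what a row does not reach is not made up. A row lasts 1/8 s, in which the tool goes at most 62.5 mm and 10.7 degrees, less where a joint would pass 70% of its speed; a pose out of reach is approached as far as the arm can. A call with a gripper value outside its range is refused whole. "fingers" is the finger opening in cm, from 0 to 9.3, set as the call begins (left out, the last holds). The fingers move at their own pace and stop on an object; "grip_force" is the grip in N (left out, the last holds). Time passes only in rows, so rows that do not move let the fingers close. It gives the time, the measured TCP pose, the force and the opening at its end, in the units of the state.
- robot.read_state(): the state, without advancing time (a new reading comes with each control period).
- cams.read_camera(name): name is "scene" or "side" or "wrist"; returns a dict with "pixels" (384x512x3 uint8, red, green, blue), "fx", "fy", "cx", "cy" (pixels), "k1" (the pictures are not rectified: a ray, as slopes to the right and down, at radius r is drawn at 1 + k1 r^2 times it, then the intrinsics apply), "extrinsics" (4x4, takes a point from world to camera coordinates). Camera axes: x right, y down, z forward; pixel columns grow to the right and rows downward; lengths in m; the calibration is good to about 2 mm. A picture is of the moment at which its call begins. There is no depth.
- robot.close_job(): hands the job in, once; it reports no verdict.
Trained networks look in a picture, given as the dict that the camera call returned (one of the last four; its "shot" number tells which), for a name from the list of things; names that differ only in an ending like _2 or _b are one class to them, and where a whole thing is asked for, a point or a joint stands for the part that bears it (a point fixed in the world has none). Each returns a list of dicts, best first, with "score" (0 to 1); they miss things now and then, are a little off and sometimes report something else, mostly with a low value. They report only what shows in the picture. A call takes as long as a camera call. They do not tell look-alikes from the thing itself.
- cams.boxes_of(picture, thing): "xy" ([column, row] in pixels, amid what is visible of it).
- cams.silhouettes(picture, thing): "mask" (384x512 bool, what is visible of it) and "xy" ([column, row] in pixels, amid what is visible of it).
- cams.pinpoint(picture, thing): "xy" ([column, row] in pixels: a listed point, or the origin of a listed thing).
The state is a dict: "t": time; "q": joint angles; "dq": joint speeds; "joint_torque": joint torques, N m; "tool_pos": TCP position; "orientation": TCP orientation; "force": force on the tool from outside, world axes, zero at the start; "wrist_torque": the same for the moment, N m; "opening": finger opening in m.
Only numpy, scipy, OpenCV 4.12 (cv2) and the standard library are available. Lean on these libraries where they do the work, as an engineer would, in place of code of your own. Each camera call takes 0.05 s, during which the arm holds its last target. There are 200 camera calls.

### The job

Turn both blue wing knobs on the white filter box counter-clockwise to their end stops, lift the dark cover flap by its bar until it stands upright by itself, then draw the orange-tabbed filter plate up out of its slot and hold it upright over the middle of the light pad, its lower edge about 10 cm above the pad. Finish while still holding the plate there, still and touching nothing else; leave the flap open and the knobs unlocked, and leave all the other things on the bench alone.

Things in the scene. Friction and masses are not known exactly. Their poses are not given: they have to be found in the camera images.
- filter_box: White box fixed on the bench, left or right of the pad, 210 mm (x) by 230 mm (y), deck 110 mm above the bench. Origin: centre of underside; x runs from its front (knobs) to its back (flap hinge), z up. Under the flap a well: x -38 to 62, y -65 to 65 mm, floor 12 mm above the bench; in it, at x 12, y 0, the plate's slot, guides up to 60 mm above the bench.
- knob_left (a joint): Angle of the blue wing knob on the box's +y side (rad): 0 locked, 1.45 end stop; grows counter-clockwise from above; starts at 0 to 0.35. At 0 the wing and the steel tongue under it point along the box's +x, tongue over the flap's edge; at the stop they point along its +y. Stiff (0.06 N m), stays where left.
- knob_right (a joint): The same for the blue wing knob at the box's -y side (also counter-clockwise).
- knob_left_grip (a point): On the left knob's vertical axis, 144.5 mm above the bench, box frame (-75, 80) mm. Wing: 38 mm long, 12 mm thick, upright faces, from 126.5 to 156.5 mm above the bench; below it the tongue, 12 mm wide, 40 mm from axis to tip. Frame turns with the knob: x along wing and tongue, z up.
- knob_right_grip (a point): The same for the right knob, box frame (-75, -80) mm.
- flap (a joint): Opening angle (rad) of the dark cover flap: 0 = shut, 1.57 = upright, 1.75 = stop. Stiff hinge: it stays where it is left; about 3 to 4 N at the bar moves it. It cannot rise while a tongue lies over its edge.
- flap_hinge (a point): Middle of the flap's hinge line: box frame (85, 0) mm, 112.5 mm above the bench; the hinge runs along the box's y. The frame turns with the flap. Dark flap, 130 mm from hinge to free edge (towards the box's front), 200 mm wide, 5 mm thick.
- flap_bar (a point): Middle of the flap's round steel bar handle, 10 mm thick, 80 mm long between two posts, parallel to the hinge. 122 mm from the hinge towards the free edge and 45 mm above the flap's mid-plane: 157.5 mm above the bench when shut. Pinched from above, it turns in the grip as the flap swings; upright, the bar is on the far side, 37 mm clear of the flap.
- filter_plate: Loose plate in the slot under the flap, 0.1 to 0.2 kg. Origin: centre of its lower edge, z up. Grey body 80 mm wide (x, along the box's x), 10 mm thick (y), 60 mm high; on its middle an orange tab, 40 mm wide, 10 mm thick, up to 90 mm above the origin. In the slot the origin is 12 mm above the bench, the tab's top 8 mm below the deck; 1.5 to 2 mm play all round.
- plate_tab (a point): Grip point in the orange tab, 79 mm above the plate's lower edge, on its centre line. The tab is pinched across its 10 mm thickness (along the box's y).
- light_pad: Flat light pad with a white square, 140 x 140 mm, 12 mm high, fixed on the bench. Origin: centre of its underside.
- amber_tall: Bystander, to be left alone: amber bottle, 60 mm across, 130 mm tall. Origin: centre of its underside (of a lying thing: of its length).
- amber_small: Bystander, to be left alone: small amber bottle, 48 mm across, 90 mm tall. Origin: centre of its underside (of a lying thing: of its length).
- beaker: Bystander, to be left alone: glass beaker, 70 mm across, 90 mm tall. Origin: centre of its underside (of a lying thing: of its length).
- dish: Bystander, to be left alone: shallow steel dish, 70 mm across, 16 mm tall. Origin: centre of its underside (of a lying thing: of its length).
- driver: Bystander, to be left alone: screwdriver with red handle, 170 mm long, lying flat. Origin: centre of its underside (of a lying thing: of its length).
- marker: Bystander, to be left alone: blue marker pen, 130 mm long, 14 mm thick, lying flat. Origin: centre of its underside (of a lying thing: of its length).
- vial_rack: Bystander, to be left alone: white rack with six amber vials, 70 x 110 mm, 60 mm tall. Origin: centre of its underside (of a lying thing: of its length).
There are look-alikes about, which are no part of the job. Leave any red or turquoise look-alike of the light_pad alone.

How it is judged:
By the outcome, as a careful person would: the job done as asked, in the order asked, and still so for the second after the job is handed in, while the arm keeps its last pose, push and grip.
It also fails if it takes over 72 s, if anything falls off the work surface, if the arm or the gripper's body presses on something with over 40 N, if the wrist force passes 120 N, or if a joint passes its speed limit or range.

## Working session

There is one attempt and no reset: what is moved stays moved. The work goes in short steps, Python scripts to look and compute and a tool call to move; the robot and the scene stay as the last step left them, time stands still between calls to the robot, and variables do not carry over. Pictures are saved under pics/ and viewed, about 8 in all and at most 12, crops included, and the job is handed in when it is done.

Besides the shell and the picture viewer there is one more tool, called after "Request:" in YAML: its name, and indented under it one key for each argument. step_arm: Moves the arm, as the interface text tells. Its arguments: {"type":"object","properties":{"deltas":{"type":"array"},"fingers":{"type":"number"},"grip_force":{"type":"number"}},"required":["deltas"]}

```bash
mkdir -p pics; cat > h.py <<'E'
import numpy as np, cv2
from plant import robot, cams
from scipy.spatial.transform import Rotation as R
def undist(p,xy):
    u=np.array([(xy[0]-p['cx'])/p['fx'],(xy[1]-p['cy'])/p['fy']]);s=u.copy()
    for _ in range(20): s=u/(1+p['k1']*(s@s))
    return s
def ray(p,xy):
    E=np.array(p['extrinsics']);s=undist(p,xy);d=E[:3,:3].T@np.r_[s,1]
    return -E[:3,:3].T@E[:3,3], d/np.linalg.norm(d)
def atz(p,xy,z):
    o,d=ray(p,xy);return o+d*(z-o[2])/d[2]
def proj(p,X):
    E=np.array(p['extrinsics']);c=E[:3,:3]@np.asarray(X)+E[:3,3];s=c[:2]/c[2];s=s*(1+p['k1']*(s@s))
    return np.array([s[0]*p['fx']+p['cx'],s[1]*p['fy']+p['cy']])
def tri(obs):
    A=np.zeros((3,3));b=np.zeros(3)
    for p,xy in obs:
        o,d=ray(p,xy);M=np.eye(3)-np.outer(d,d);A+=M;b+=M@o
    return np.linalg.solve(A,b)
def save(p,n,box=None,s=1):
    im=p['pixels'][:,:,::-1]
    if box: im=im[box[1]:box[3],box[0]:box[2]]
    cv2.imwrite('pics/'+n,cv2.resize(im,None,fx=s,fy=s,interpolation=cv2.INTER_CUBIC))
E
python3 - <<'E'
from h import *
print(robot.hold_point_z,robot.read_state())
P={n:cams.read_camera(n) for n in('scene','side','wrist')}
np.set_printoptions(precision=3,suppress=True)
im=np.hstack([cv2.resize(P[n]['pixels'],(400,300)) for n in('side','wrist')])
cv2.imwrite('pics/a.png',im[:,:,::-1]); save(P['scene'],'b.png',s=1.5)
for n,p in P.items():
    E=np.array(p['extrinsics']);print(n,-E[:3,:3].T@E[:3,3],p['fx'],p['k1'])
    for t,z in dict(filter_box=0,knob_left_grip=.1445,knob_right_grip=.1445,flap_hinge=.1125,flap_bar=.1575,light_pad=0).items():
        for r in cams.pinpoint(p,t)[:4]: print(' ',t,round(r['score'],2),np.array(r['xy']),atz(p,r['xy'],z))
E
```

```text
0.0188 {'t': 0.0, 'q': array([-8.54084525e-02,  1.31137514e-01,  1.48930496e+00, -2.59856111e-05,
        1.52295741e+00, -8.53783125e-02]), 'dq': array([ 0.00084187,  0.00082165, -0.00183242, -0.00116049, -0.00061734,
        0.00075976]), 'joint_torque': array([-1.61290725e-03, -5.59853125e+01, -4.91755986e+01,  7.67333270e-02,
        3.59135563e-02, -2.97389461e-04]), 'tool_pos': array([5.99433053e-01, 5.59778747e-05, 2.17587453e-01]), 'orientation': array([-2.22050757e+00, -2.22044345e+00,  1.85918402e-03]), 'force': array([-0.19827178, -0.37762418,  0.55390731]), 'wrist_torque': array([ 0.0134049 , -0.02383217, -0.00821413]), 'opening': 0.09310370573744471}
scene [1.143 0.526 0.89 ] 347.3298380050705 -0.024102208648458818
  filter_box 0.56 [227.4 199.5] [ 0.518 -0.143  0.   ]
  knob_left_grip 0.53 [257.1 166.3] [ 0.436 -0.072  0.144]
  knob_right_grip 0.39 [160.8 231.1] [ 0.833 -0.085  0.144]
  flap_hinge 0.86 [207.  192.1] [ 0.616 -0.132  0.112]
  flap_bar 0.78 [234.7 161.5] [ 0.48  -0.135  0.157]
  light_pad 0.81 [332.6 209.1] [0.304 0.174 0.   ]
  light_pad 0.66 [296.3 246.5
[... 326 characters left out ...]
inge 0.95 [272.1 228.9] [ 0.609 -0.12   0.113]
  flap_bar 0.81 [233.1 205.5] [ 0.496 -0.13   0.157]
  light_pad 0.89 [234.8 178.3] [ 0.318  0.182 -0.   ]
  light_pad 0.87 [286.5 196.6] [0.523 0.168 0.   ]
  light_pad 0.73 [243.9 144.2] [0.232 0.403 0.   ]
wrist [0.601 0.07  0.384] 282.5300003804106 -0.0272972427137196
  filter_box 0.6 [211.7 261.7] [ 0.527 -0.134  0.   ]
  knob_left_grip 0.76 [102.7 254.3] [ 0.453 -0.051  0.144]
  knob_right_grip 0.73 [269.7 310.4] [ 0.61  -0.111  0.144]
  flap_hinge 0.75 [270.4 307.4] [ 0.612 -0.131  0.112]
  flap_bar 0.58 [149.3 338.8] [ 0.493 -0.134  0.158]
  light_pad 0.95 [200.4  30.8] [0.527 0.178 0.   ]
  light_pad 0.57 [23.3 27.4] [0.304 0.186 0.   ]
```

View pics/b.png

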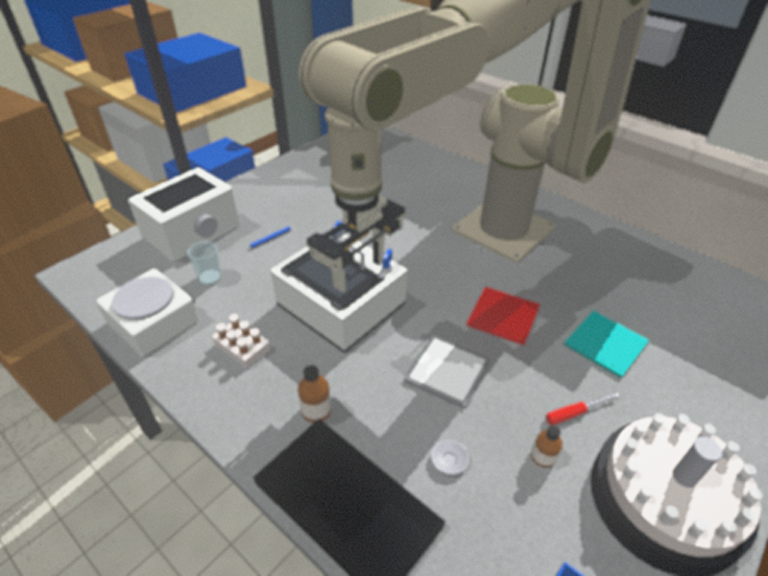

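View pics/a.png

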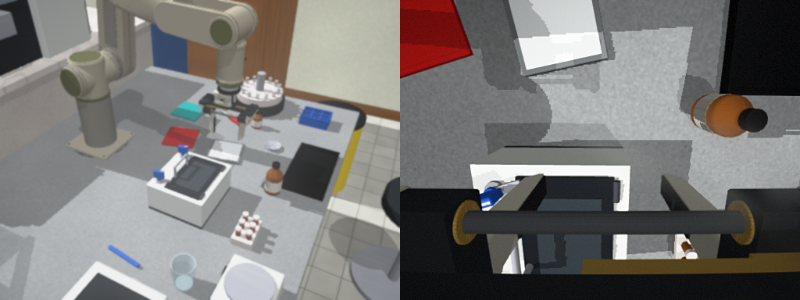

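The filter box is at about scene px (225,195), with hinge, bar and knobs agreeing across the cameras. There are three pad candidates in the scene picture: white (297,246), red (335,209) and turquoise (404,229). The white one fits the "light pad with a white square", at about (0.525, 0.174) in the world. Next I move the wrist camera over the box for a closer look.

Request:
step_arm:
  deltas:
    - {"offset": [-1, -0.5, -3], "roll": 0}
    - {"offset": [-4, -2, -3], "roll": 0}
    - {"offset": [-4, -2, -3], "roll": 0}
    - {"offset": [-4, -2, -2], "roll": 0}
    - {"offset": [-4, -2, -2], "roll": 0}
    - {"offset": [-3, -1.5, 0], "roll": 0}
    - {"offset": [0, 0, 0], "roll": 0}
    - {"offset": [0, 0, 0], "roll": 0}

```text
t: 2.05
tool_pos: [0.5001, -0.1995, 0.3484]
orientation: [-2.221, -2.221, -0.001]
force: [-0.4, 0.7, -0.8]
opening: 0.0929
```

```bash
python3 - <<'E'
from h import *
np.set_printoptions(precision=4,suppress=True)
s=robot.read_state();print(s['t'],s['tool_pos'],s['orientation'],s['force'])
P={n:cams.read_camera(n) for n in('wrist','scene','side')}
save(P['wrist'],'c.png',s=1.5)
Z=dict(filter_box=0,knob_left_grip=.1445,knob_right_grip=.1445,flap_hinge=.1125,flap_bar=.1575,light_pad=0)
for n,p in P.items():
    for t,z in Z.items():
        for r in cams.pinpoint(p,t)[:3]: print(n,t,round(r['score'],2),np.array(r['xy']),atz(p,r['xy'],z))
E
```

```text
2.05 [ 0.5001 -0.1995  0.3484] [-2.2214 -2.2208 -0.0005] [-0.3728  0.6594 -0.75  ]
wrist filter_box 0.83 [277.8 124.4] [ 0.5323 -0.1354  0.    ]
wrist knob_left_grip 0.79 [220.9  57.7] [ 0.4536 -0.0552  0.1445]
wrist knob_right_grip 0.75 [228.3 183.6] [ 0.4583 -0.211   0.1445]
wrist flap_hinge 0.93 [342.4 126.3] [ 0.6153 -0.1367  0.1125]
wrist flap_bar 0.88 [252.3 122.8] [ 0.4914 -0.1319  0.1575]
wrist flap_bar 0.27 [406.  164.1] [ 0.6877 -0.1826  0.1575]
scene filter_box 0.73 [363.8 305.5] [0.5698 0.4406 0.    ]
scene filter_box 0.55 [226.6 200.7] [ 0.5245 -0.1404  0.    ]
scene knob_left_grip 0.65 [255.4 168.6] [ 0.4496 -0.068   0.1445]
scene knob_right_grip 0.42 [224.3 152.2] [ 0.4537 -0.2118  0.1445]
scene flap_hinge 0.91 [207.  193.7] [ 0.6216 -0.1266  0.1125]
scene flap_bar 0.95 [234.2 165.2] [ 0.4955 -0.1227  0.1575]
scene flap_bar 0.19 [256.4 171.9] [ 0.4724 -0.0439  0.1575]
scene light_pad 0.75 [331.9 213.9] [0.326  0.1844 0.    ]
scene light_pad 0.72 [299.1 246.7] [0.521  0.1822 0.    ]
scene light_pad 0.66 [403.5 228.3] [0.2214 0.4054 0.    ]
side filter_box 0.86 [244.9 255.5] [ 0.5358 -0.1409  0.    ]
side knob_left_grip 0.74 [235.1 188.5] [ 0.4526 -0.0444  0.1445]
side knob_left_grip 0.6 [346.6 245.7] [ 0.8132 -0.1254  0.1445]
side knob_right_grip 0.71 [199.2 222.1] [ 0.4445 -0.2186  0.1445]
side flap_hinge 0.81 [272.9 231.1] [ 0.6145 -0.1273  0.1125]
side flap_bar 0.96 [232.2 206.5] [ 0.4961 -0.1354  0.1575]
side light_pad 0.91 [285.7 197.3] [0.5225 0.1636 0.    ]
side light_pad 0.66 [230.5 179.2] [0.3076 0.1697 0.    ]
side light_pad 0.57 [241.5 141. ] [0.2117 0.4205 0.    ]
```

View pics/c.png

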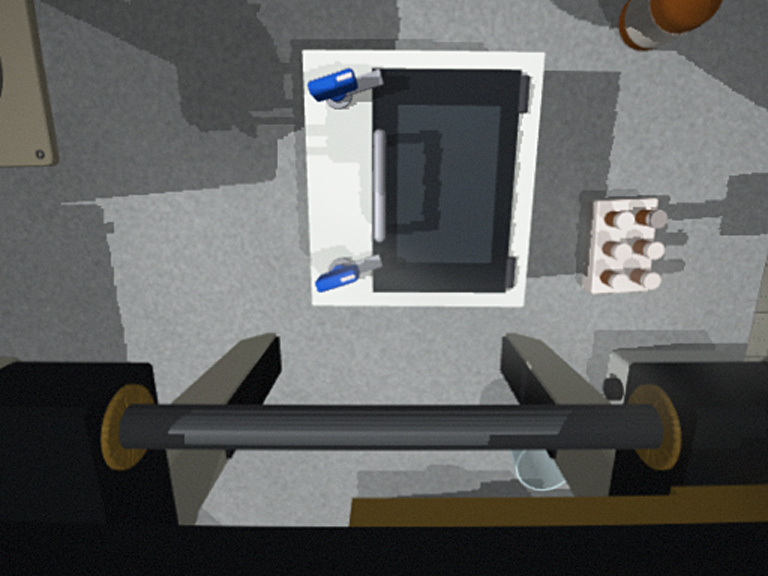

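The wrist picture shows the box squarely (deck corners about (304,52), (545,53), (523,306), (312,306) at 1.5×). Both blue wings are turned slightly counter-clockwise, with their tongues over the flap edge. I'll fit the deck and the wings.

```bash
python3 - <<'E'
from h import *
np.set_printoptions(precision=4,suppress=True)
p=cams.read_camera('wrist')
C=np.array([atz(p,np.array(c)/1.5,.11) for c in[(304,52),(545,53),(523,306),(312,306)]]);print(C, C.mean(0))
print([np.linalg.norm(C[i]-C[(i+1)%4]) for i in range(4)])
b=[atz(p,np.array(c)/1.5,.1625) for c in[(379.5,130),(379.5,240)]];print('bar',b)
im=p['pixels'].astype(int);m=(im[...,2]>im[...,0]+60)&(im[...,2]>90)
n,l,st,ce=cv2.connectedComponentsWithStats(m.astype(np.uint8))
for i in range(1,n):
    if st[i,4]<100: continue
    q=np.argwhere(l==i)[:,::-1]
    X=np.array([atz(p,c,.1465)[:2] for c in q]).astype(np.float32)
    print(st[i],ce[i],cv2.minAreaRect(X), X.mean(0), np.linalg.eigh(np.cov(X.T))[1][:,1])
# tongues: grey direction from hub, by hand pixels
for a,b in [((345,88),(380,76)),((350,272),(381,261))]:
    A=atz(p,np.array(a)/1.5,.12);B=atz(p,np.array(b)/1.5,.12);print('tongue',A,B,np.arctan2(*(B-A)[1::-1]))
E
```

```text
[[ 0.4262 -0.0209  0.11  ]
 [ 0.6356 -0.0212  0.11  ]
 [ 0.6334 -0.2505  0.11  ]
 [ 0.423  -0.2504  0.11  ]] [ 0.5295 -0.1358  0.11  ]
[np.float64(0.2094158751113023), np.float64(0.22930956941418834), np.float64(0.21048621901148556), np.float64(0.22953382848617318)]
bar [array([ 0.4925, -0.0911,  0.1625]), array([ 0.492 , -0.1776,  0.1625])]
[205  45  32  18 284] [219.3873  54.1866] ((0.45337292551994324, -0.05194868892431259), (0.037941642105579376, 0.011272917501628399), 16.729610443115234) [ 0.452  -0.0523] [-0.9603 -0.2791]
[210 179  28  15 224] [222.5893 186.2946] ((0.45206353068351746, -0.21466834843158722), (0.03765286132693291, 0.013196762651205063), 14.286225318908691) [ 0.4506 -0.2149] [-0.9528 -0.3037]
tongue [ 0.462  -0.0521  0.12  ] [ 0.4922 -0.0426  0.12  ] 0.30469545836401535
tongue [ 0.4626 -0.2138  0.12  ] [ 0.4922 -0.2032  0.12  ] 0.3443219439711434
```

Request:
step_arm:
  deltas:
    - {"offset": [3.6, -1.1, 3], "roll": 0}
    - {"offset": [3.6, -1.1, 3], "roll": 0}
    - {"offset": [3.6, -1.1, 3], "roll": 0}
    - {"offset": [3.6, -1.2, 3], "roll": 0}
    - {"offset": [0, 0, 0], "roll": 0.18}
    - {"offset": [0, 0, 0], "roll": 0.18}
    - {"offset": [0, 0, 0], "roll": 0.18}
    - {"offset": [0, 0, 0], "roll": 0.18}
    - {"offset": [0, 0, 0], "roll": 0.18}
    - {"offset": [0, 0, 0], "roll": 0.18}
    - {"offset": [0, 0, 0], "roll": 0.18}
    - {"offset": [0, 0, 0], "roll": 0}
  fingers: 4.5

```text
t: 4.65
tool_pos: [0.455, -0.056, 0.2287]
orientation: [3.103, 0.488, 0.0]
force: [-0.2, 0.4, -0.0]
opening: 0.0449
```

```bash
python3 - <<'E'
from h import *
np.set_printoptions(precision=4,suppress=True)
s=robot.read_state();print(s['q'],s['tool_pos'],s['opening']);M=R.from_rotvec(s['orientation']).as_matrix();print(M)
d=np.array([.455,-.055,.130])-s['tool_pos'];print('delta cm',100*M.T@d)
p=cams.read_camera('wrist');save(p,'d.png',s=1.5)
for t in('knob_left_grip',):
  for r in cams.pinpoint(p,t)[:2]: print(t,round(r['score'],2),np.array(r['xy']),atz(p,r['xy'],.1445))
print(proj(p,[.455,-.055,.1445]))
E
```

```text
[-0.2344 -0.2663  1.8487  0.      1.559   1.0246] [ 0.455  -0.056   0.2287] 0.04492797961792069
[[ 0.9518  0.3068  0.0002]
 [ 0.3068 -0.9518 -0.    ]
 [ 0.0002  0.0001 -1.    ]]
delta cm [ 0.0258 -0.0957  9.8701]
knob_left_grip 0.94 [255.7 199.5] [ 0.4546 -0.0524  0.1445]
[258.5096 199.9578]
```

View pics/d.png

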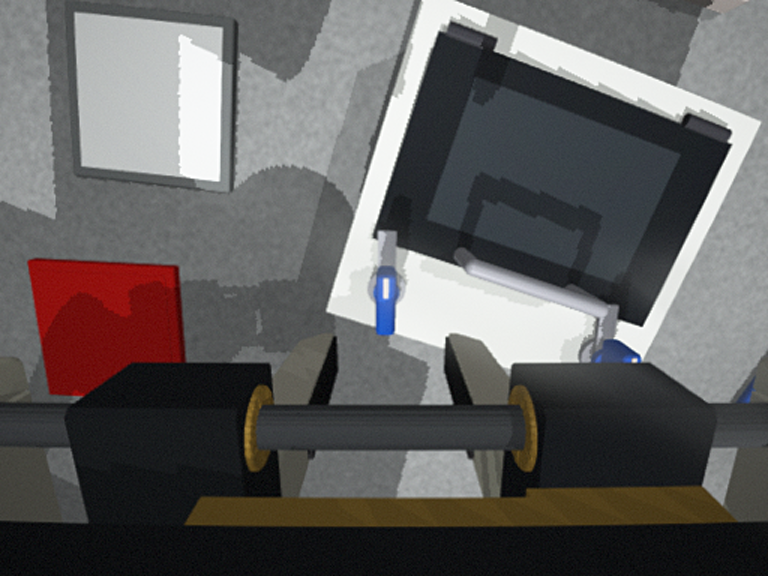

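The wing (385,300) stands lined up between the fingers, whose centre is at about 391. I descend and grip.

Request:
step_arm:
  deltas:
    - {"offset": [0, -0.2, 4], "roll": 0}
    - {"offset": [0, 0, 4], "roll": 0}
    - {"offset": [0, 0, 1.85], "roll": 0}
    - {"offset": [0, 0, 0], "roll": 0}

```text
t: 5.25
tool_pos: [0.4535, -0.0539, 0.1292]
orientation: [-3.102, -0.488, 0.004]
force: [-0.0, -0.1, -0.1]
opening: 0.0449
```

Request:
step_arm:
  deltas:
    - {"offset": [0, 0, 0], "roll": 0}
    - {"offset": [0, 0, 0], "roll": 0}
    - {"offset": [0, 0, 0], "roll": 0}
    - {"offset": [0, 0, 0], "roll": 0}
  fingers: 0
  grip_force: 30

```text
t: 5.75
tool_pos: [0.4545, -0.053, 0.1309]
orientation: [-3.102, -0.486, -0.001]
force: [-1.5, 1.3, 3.1]
opening: 0.0119
```

Request:
step_arm:
  deltas:
    - {"offset": [0, 0, 0], "roll": -0.15}
    - {"offset": [0, 0, 0], "roll": -0.15}
    - {"offset": [0, 0, 0], "roll": -0.15}
    - {"offset": [0, 0, 0], "roll": -0.15}
    - {"offset": [0, 0, 0], "roll": -0.15}
    - {"offset": [0, 0, 0], "roll": -0.15}
    - {"offset": [0, 0, 0], "roll": -0.1}
    - {"offset": [0, 0, 0], "roll": 0}

```text
t: 6.75
tool_pos: [0.4539, -0.0524, 0.1308]
orientation: [-2.486, -1.916, -0.001]
force: [-6.8, 7.9, 9.2]
opening: 0.0119
```

```bash
python3 - <<'E'
from h import *
s=robot.read_state();print(s['tool_pos'],s['opening'],s['force'],s['wrist_torque']);print(R.from_rotvec(s['orientation']).as_matrix())
E
```

```text
[ 0.45385239 -0.05242671  0.13083435] 0.011934569959304385 [-6.84603513  7.90169663  9.24365357] [1.51900272 1.19198701 0.04772536]
[[ 0.25484747  0.96698045 -0.00125584]
 [ 0.96697812 -0.25484311  0.00288168]
 [ 0.00246648 -0.00194875 -0.99999506]]
```

Request:
step_arm:
  deltas:
    - {"offset": [0, 0, 0], "roll": -0.1}
    - {"offset": [0, 0, 0], "roll": -0.06}
    - {"offset": [0, 0, 0], "roll": -0.04}
    - {"offset": [0, 0, 0], "roll": 0}

```text
t: 7.25
tool_pos: [0.4537, -0.0524, 0.1308]
orientation: [-2.284, -2.152, -0.002]
force: [-7.5, 8.8, 9.7]
opening: 0.0121
```

```bash
python3 - <<'E'
from h import *
s=robot.read_state();print(s['tool_pos'],s['opening'],s['force'],s['wrist_torque']);M=R.from_rotvec(s['orientation']).as_matrix();print(np.arctan2(M[1,0],M[0,0]))
E
```

```text
[ 0.45373408 -0.05243348  0.13081234] 0.012127651793047228 [-7.48843054  8.79801912  9.73169275] [ 1.53854433  1.24344432 -0.66446538]
1.5112547879599254
```

The torque about z jumped, so the left knob is at its stop. I release it and go to the right knob.

Request:
step_arm:
  deltas:
    - {"offset": [0, 0, 0], "roll": 0}
    - {"offset": [0, 0, 0], "roll": 0}
    - {"offset": [0, 0, -3], "roll": 0}
    - {"offset": [0, 0, -5], "roll": 0}
    - {"offset": [-5.3, 0.3, 0], "roll": 0}
    - {"offset": [-5.4, 0.3, 0], "roll": 0}
    - {"offset": [-5.4, 0.3, 0], "roll": 0}
    - {"offset": [0, 0, 0], "roll": 0.17}
    - {"offset": [0, 0, 0], "roll": 0.17}
    - {"offset": [0, 0, 0], "roll": 0.17}
    - {"offset": [0, 0, 0], "roll": 0.17}
    - {"offset": [0, 0, 0], "roll": 0.17}
  fingers: 4.5

```text
t: 8.75
tool_pos: [0.4537, -0.2156, 0.21]
orientation: [2.974, 1.01, -0.0]
force: [0.0, 0.1, -0.3]
opening: 0.0446
```

Request:
step_arm:
  deltas:
    - {"offset": [0, 0, 0], "roll": 0.17}
    - {"offset": [0, 0, 0], "roll": 0.17}
    - {"offset": [0, 0, 0], "roll": 0}
    - {"offset": [0, 0, 0], "roll": 0}

```text
t: 9.25
tool_pos: [0.4537, -0.2154, 0.2101]
orientation: [3.1, 0.508, -0.0]
force: [-1.0, 0.7, -0.6]
opening: 0.0453
```

```bash
python3 - <<'E'
from h import *
np.set_printoptions(precision=4,suppress=True)
s=robot.read_state();M=R.from_rotvec(s['orientation']).as_matrix();print(s['t'],s['tool_pos'],s['opening'],np.arctan2(M[1,0],M[0,0]))
p=cams.read_camera('wrist');save(p,'e.png',s=1.5)
for t in('knob_left_grip','knob_right_grip'):
  for r in cams.pinpoint(p,t)[:2]: 
    X=atz(p,r['xy'],.1445);print(t,round(r['score'],2),np.array(r['xy']),X,100*M.T@(X+[0,0,-.0142]-s['tool_pos']))
im=p['pixels'].astype(int);m=(im[...,2]>im[...,0]+60)&(im[...,2]>90)
n,l,st,ce=cv2.connectedComponentsWithStats(m.astype(np.uint8))
for i in range(1,n):
    if st[i,4]<100: continue
    X=np.array([atz(p,c,.1465)[:2] for c in np.argwhere(l==i)[:,::-1]]).astype(np.float32)
    v=np.linalg.eigh(np.cov(X.T))[1][:,1]; print(st[i],cv2.minAreaRect(X), X.mean(0), np.arctan(v[1]/v[0]))
E
```

```text
9.25 [ 0.4537 -0.2154  0.2101] 0.04527201819580962 0.324536805516344
knob_left_grip 0.73 [ 70.3 145.1] [ 0.4537 -0.0516  0.1445] [  5.2225 -15.5321   7.9791]
knob_left_grip 0.25 [174. 133.] [ 0.49   -0.1307  0.1445] [ 6.1445 -6.8753  7.9798]
knob_right_grip 0.87 [257. 203.] [ 0.4557 -0.2125  0.1445] [ 0.2809 -0.2129  7.9806]
[  41  131   63   31 1033] ((0.45348814129829407, -0.05426109954714775), (0.022457117214798927, 0.050870027393102646), 13.744671821594238) [ 0.4548 -0.0554] -1.5121785204948672
[412 177  49  65 706] ((0.4990296959877014, -0.3606036305427551), (0.009361625649034977, 0.06517551094293594), 82.41722106933594) [ 0.499  -0.3607] -0.14251282653363528
[249 188  16  43 521] ((0.45072245597839355, -0.21377919614315033), (0.03747657686471939, 0.012704151682555676), 18.604814529418945) [ 0.4503 -0.2143] 0.32575124745240297
```

View pics/e.png

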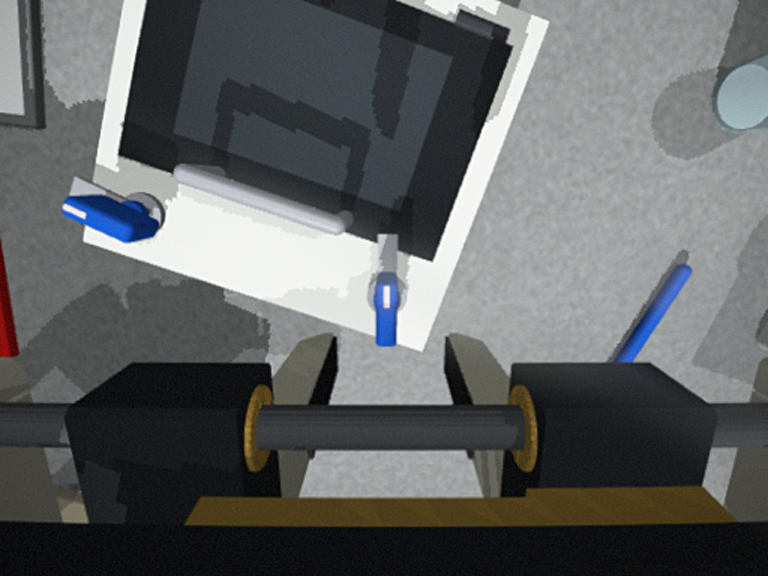

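The left wing (110,215) now points along the box's +y. The right wing (386,305) is lined up between the fingers. I repeat the grip and turn.

Request:
step_arm:
  deltas:
    - {"offset": [0, -0.2, 4], "roll": 0}
    - {"offset": [0, 0, 3.95], "roll": 0}
    - {"offset": [0, 0, 0], "roll": 0}

```text
t: 9.78
tool_pos: [0.4507, -0.212, 0.1274]
orientation: [-3.097, -0.503, 0.008]
force: [0.4, 1.3, 0.0]
opening: 0.0453
```

Request:
step_arm:
  deltas:
    - {"offset": [0, 0, 0], "roll": 0}
    - {"offset": [0, 0, 0], "roll": 0}
    - {"offset": [0, 0, 0], "roll": 0}
    - {"offset": [0, 0, 0], "roll": 0}
    - {"offset": [0, 0, 0], "roll": -0.15}
    - {"offset": [0, 0, 0], "roll": -0.15}
    - {"offset": [0, 0, 0], "roll": -0.15}
    - {"offset": [0, 0, 0], "roll": -0.15}
    - {"offset": [0, 0, 0], "roll": -0.15}
    - {"offset": [0, 0, 0], "roll": -0.15}
    - {"offset": [0, 0, 0], "roll": -0.1}
    - {"offset": [0, 0, 0], "roll": 0}
  fingers: 0
  grip_force: 30

```text
t: 11.28
tool_pos: [0.4527, -0.2123, 0.1317]
orientation: [-2.477, -1.928, -0.001]
force: [-7.1, 7.4, 11.6]
opening: 0.0118
```

Request:
step_arm:
  deltas:
    - {"offset": [0, 0, 0], "roll": -0.1}
    - {"offset": [0, 0, 0], "roll": -0.06}
    - {"offset": [0, 0, 0], "roll": -0.03}
    - {"offset": [0, 0, 0], "roll": 0}

```text
t: 11.78
tool_pos: [0.4526, -0.2123, 0.1317]
orientation: [-2.285, -2.152, -0.001]
force: [-6.0, 7.4, 10.6]
opening: 0.0122
```

```bash
python3 - <<'E'
from h import *
s=robot.read_state();print(s['tool_pos'],s['opening'],s['force'],s['wrist_torque']);M=R.from_rotvec(s['orientation']).as_matrix();print(np.arctan2(M[1,0],M[0,0]))
E
```

```text
[ 0.45263425 -0.21234568  0.13166505] 0.012165307298191217 [-6.02378296  7.3956822  10.58991747] [ 1.40774149  1.20717231 -0.61407424]
1.5107969103487062
```

Request:
step_arm:
  deltas:
    - {"offset": [0, 0, 0], "roll": 0}
    - {"offset": [0, 0, 0], "roll": 0}
    - {"offset": [0, 0, -3], "roll": 0}
    - {"offset": [0, 0, -5], "roll": 0}
    - {"offset": [0, 0, 0], "roll": -0.05}
    - {"offset": [2.7, 1.3, 0], "roll": 0}
    - {"offset": [2.7, 1.3, 0], "roll": 0}
    - {"offset": [2.6, 1.3, 0], "roll": 0}
    - {"offset": [0, 0, 0], "roll": 0}
    - {"offset": [0, 0, 0], "roll": 0}
  fingers: 4

```text
t: 13.02
tool_pos: [0.4927, -0.1343, 0.2106]
orientation: [2.232, 2.211, -0.001]
force: [-1.0, 0.0, 0.3]
opening: 0.0401
```

```bash
python3 - <<'E'
from h import *
np.set_printoptions(precision=4,suppress=True)
s=robot.read_state();M=R.from_rotvec(s['orientation']).as_matrix();print(s['t'],s['tool_pos'],s['opening'],np.arctan2(M[1,0],M[0,0]))
p=cams.read_camera('wrist')
Q=[(p,cams.read_camera('side')),]
for pp in (p,Q[0][1]):
 for t,z in dict(knob_left_grip=.1445,knob_right_grip=.1445,flap_bar=.1575,flap_hinge=.1125).items():
  for r in cams.pinpoint(pp,t)[:1]: print(t,round(r['score'],2),np.array(r['xy']),atz(pp,r['xy'],z))
save(p,'f.png',s=1.5)
E
```

```text
13.025 [ 0.4927 -0.1343  0.2106] 0.040143118613667025 1.561126199078852
knob_left_grip 0.93 [207.  107.3] [ 0.4524 -0.0538  0.1445]
flap_bar 0.97 [259.2 210.3] [ 0.4928 -0.1351  0.1575]
flap_hinge 0.9 [382.6 193.4] [ 0.6123 -0.1336  0.1125]
knob_left_grip 0.6 [233.7 189. ] [ 0.4503 -0.0484  0.1445]
knob_right_grip 0.76 [201.7 221.6] [ 0.4492 -0.2139  0.1445]
flap_bar 0.66 [231.1 205.1] [ 0.4904 -0.1315  0.1575]
flap_hinge 0.73 [202.5 223.1] [ 0.4316 -0.1868  0.1125]
```

View pics/f.png

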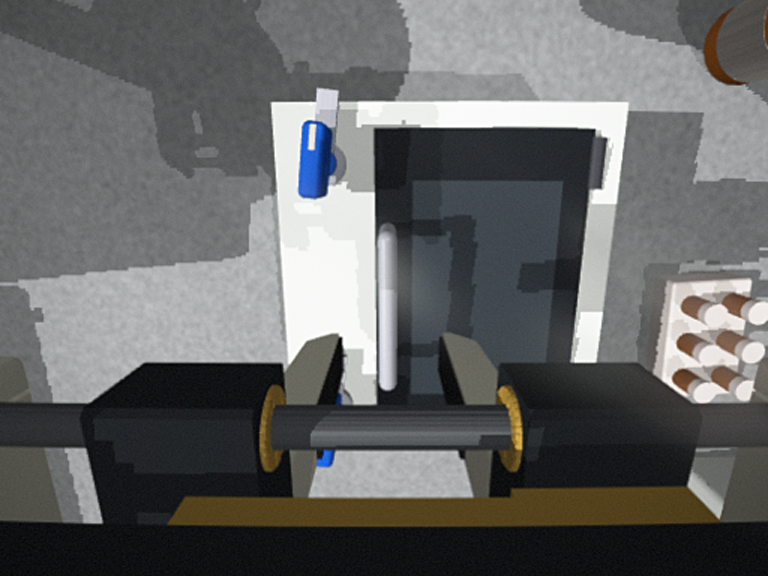

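The bar (388,305) is centred between the fingers (391), and both wings stand along the box's +y. I pinch the bar.

Request:
step_arm:
  deltas:
    - {"offset": [0, 0, 4], "roll": 0}
    - {"offset": [0, 0, 3.2], "roll": 0}
    - {"offset": [0, 0, 0], "roll": 0}

```text
t: 13.9
tool_pos: [0.4907, -0.133, 0.1358]
orientation: [-2.229, -2.207, 0.004]
force: [0.0, -0.0, -0.2]
opening: 0.0397
```

Request:
step_arm:
  deltas:
    - {"offset": [0, 0, 0], "roll": 0}
    - {"offset": [0, 0, 0], "roll": 0}
    - {"offset": [0, 0, 0], "roll": 0}
    - {"offset": [0, 0, 0], "roll": 0}
  fingers: 0
  grip_force: 20

```text
t: 14.4
tool_pos: [0.491, -0.1341, 0.1397]
orientation: [-2.231, -2.208, 0.005]
force: [-14.9, 1.4, 13.0]
opening: 0.0091
```

```bash
python3 - <<'E'
import numpy as np
th=np.linspace(0,1.64,23);f=np.arctan2(45,122);r=13.003
x=-r*np.cos(f+th);z=r*np.sin(f+th)
for a,b,t in zip(np.diff(x),np.diff(z),th[1:]): print('%.2f %.2f %.2f'%(a,-b,t))
E
```

```text
0.37 -0.90 0.07
0.43 -0.87 0.15
0.50 -0.83 0.22
0.56 -0.79 0.30
0.62 -0.75 0.37
0.67 -0.70 0.45
0.72 -0.65 0.52
0.77 -0.59 0.60
0.81 -0.53 0.67
0.85 -0.47 0.75
0.88 -0.41 0.82
0.91 -0.34 0.89
0.93 -0.27 0.97
0.95 -0.20 1.04
0.96 -0.13 1.12
0.97 -0.06 1.19
0.97 0.01 1.27
0.97 0.08 1.34
0.96 0.16 1.42
0.94 0.23 1.49
0.92 0.30 1.57
0.90 0.36 1.64
```

Request:
step_arm:
  deltas:
    - {"offset": [0, 0.37, -0.9], "roll": 0}
    - {"offset": [0, 0.43, -0.87], "roll": 0}
    - {"offset": [0, 0.5, -0.83], "roll": 0}
    - {"offset": [0, 0.56, -0.79], "roll": 0}
    - {"offset": [0, 0, 0], "roll": 0}

```text
t: 15.02
tool_pos: [0.5088, -0.1343, 0.1737]
orientation: [-2.23, -2.207, 0.007]
force: [-20.5, 0.5, 15.1]
opening: 0.0093
```

```bash
python3 - <<'E'
from h import *
s=robot.read_state();print(s['tool_pos'],s['opening'],s['force'],s['wrist_torque'])
p=cams.read_camera('side');print([(r['score'],tri([(p,r['xy'])]) if 0 else r['xy']) for r in cams.pinpoint(p,'flap_bar')[:2]]);print(proj(p,s['tool_pos']+[0,0,.0188]))
save(p,'g.png',(130,110,380,310),2.8)
E
```

```text
[ 0.50878713 -0.13425964  0.17368739] 0.009296080952106848 [-20.5007161    0.52883941  15.08386291] [ 0.17974064  3.51897307 -0.03078442]
[(0.72, [237.5, 199.1])]
[236.21602122 197.12433346]
```

View pics/g.png

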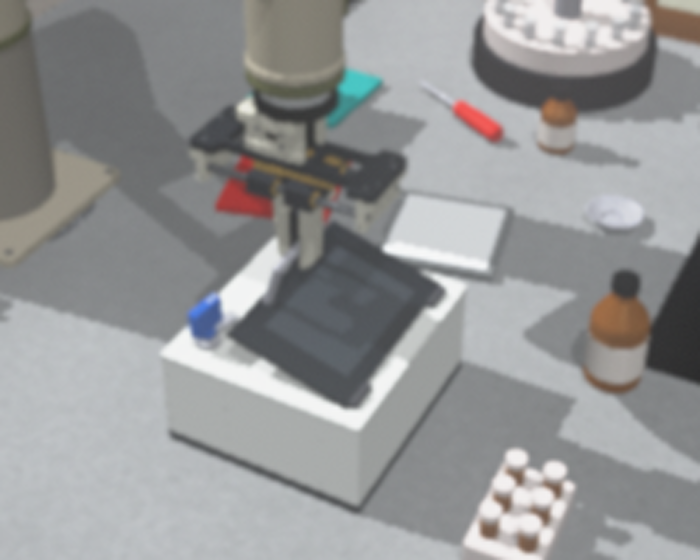

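The flap is rising with the bar in the grip. I ease the commanded path by 2 mm to cut the side force and continue.

Request:
step_arm:
  deltas:
    - {"offset": [0, 0.42, -0.85], "roll": 0}
    - {"offset": [0, 0.57, -0.75], "roll": 0}
    - {"offset": [0, 0.72, -0.65], "roll": 0}
    - {"offset": [0, 0.77, -0.59], "roll": 0}
    - {"offset": [0, 0.81, -0.53], "roll": 0}
    - {"offset": [0, 0.85, -0.47], "roll": 0}
    - {"offset": [0, 0.88, -0.41], "roll": 0}
    - {"offset": [0, 0, 0], "roll": 0}

```text
t: 16.12
tool_pos: [0.5631, -0.1348, 0.217]
orientation: [2.23, 2.209, 0.002]
force: [-1.5, -0.9, 6.8]
opening: 0.009
```

Request:
step_arm:
  deltas:
    - {"offset": [0, 0.91, -0.34], "roll": 0}
    - {"offset": [0, 0.93, -0.27], "roll": 0}
    - {"offset": [0, 0.95, -0.2], "roll": 0}
    - {"offset": [0, 0.96, -0.13], "roll": 0}
    - {"offset": [0, 0.97, -0.06], "roll": 0}
    - {"offset": [0, 0.97, 0.01], "roll": 0}
    - {"offset": [0, 0.97, 0.08], "roll": 0}
    - {"offset": [0, 0, 0], "roll": 0}

```text
t: 17.12
tool_pos: [0.6294, -0.1353, 0.2237]
orientation: [2.232, 2.21, 0.001]
force: [1.6, -1.4, -0.8]
opening: 0.0094
```

Request:
step_arm:
  deltas:
    - {"offset": [0, 0.96, 0.16], "roll": 0}
    - {"offset": [0, 0.94, 0.23], "roll": 0}
    - {"offset": [0, 0.92, 0.3], "roll": 0}
    - {"offset": [0, 0.9, 0.36], "roll": 0}
    - {"offset": [0, 0, 0], "roll": 0}
    - {"offset": [0, 0, 0], "roll": 0}

```text
t: 17.88
tool_pos: [0.6658, -0.1355, 0.2133]
orientation: [2.232, 2.21, 0.001]
force: [1.4, -1.5, -2.0]
opening: 0.0092
```

```bash
python3 - <<'E'
from h import *
np.set_printoptions(precision=4,suppress=True)
s=robot.read_state();print(s['tool_pos'],s['opening'],s['force'],s['wrist_torque'])
p=cams.read_camera('side');q=cams.read_camera('scene')
a=cams.pinpoint(p,'flap_bar')[:1];b=cams.pinpoint(q,'flap_bar')[:1]
if a and b: print(a[0]['score'],b[0]['score'],tri([(p,a[0]['xy']),(q,b[0]['xy'])]))
save(p,'i.png',(130,110,380,310),2.8)
E
```

```text
[ 0.6658 -0.1355  0.2133] 0.009227147371041383 [ 1.4158 -1.4692 -2.046 ] [-0.366  -0.2734 -0.0304]
0.95 0.9 [ 0.664  -0.1352  0.23  ]
```

View pics/i.png

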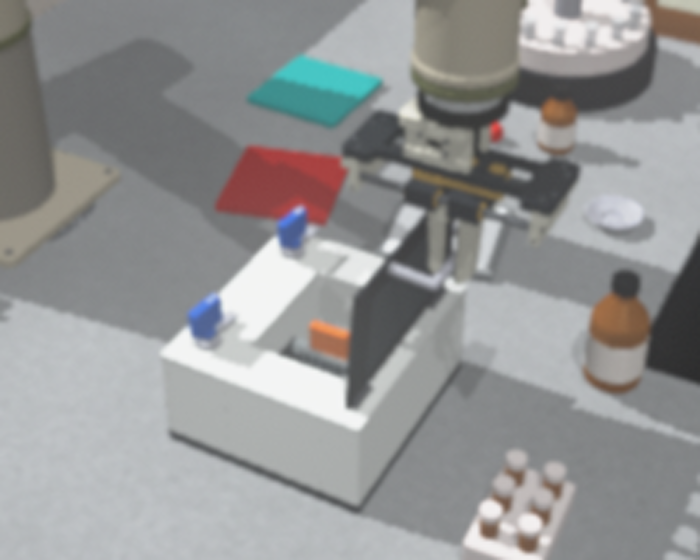

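The flap stands upright (computed about 1.63 rad) and the orange tab is visible in the well. I release the bar, rise and move over the tab with the camera side facing away from the flap.

Request:
step_arm:
  deltas:
    - {"offset": [0, 0, 0], "roll": 0}
    - {"offset": [0, 0, 0], "roll": 0}
    - {"offset": [0, 0, 0], "roll": 0}
    - {"offset": [0, 0, -2], "roll": 0}
    - {"offset": [0, 0, -4], "roll": 0}
    - {"offset": [0, 0, -4], "roll": 0}
    - {"offset": [0, 0, -4], "roll": 0}
    - {"offset": [0, -4.1, 0], "roll": 0}
    - {"offset": [0, -4.2, 0], "roll": 0}
    - {"offset": [0, -4.2, 0], "roll": 0}
    - {"offset": [0, 0, 0], "roll": -0.1745}
  fingers: 2.5

```text
t: 19.45
tool_pos: [0.5384, -0.1342, 0.356]
orientation: [2.027, 2.397, 0.001]
force: [0.1, -0.3, -0.4]
opening: 0.0249
```

Request:
step_arm:
  deltas:
    - {"offset": [0, 0, 0], "roll": -0.1745}
    - {"offset": [0, 0, 0], "roll": -0.1745}
    - {"offset": [0, 0, 0], "roll": -0.1745}
    - {"offset": [0, 0, 0], "roll": -0.1745}
    - {"offset": [0, 0, 0], "roll": -0.1745}
    - {"offset": [0, 0, 0], "roll": -0.1745}
    - {"offset": [0, 0, 0], "roll": -0.1745}
    - {"offset": [0, 0, 0], "roll": -0.1745}
    - {"offset": [0, 0, 0], "roll": 0}
    - {"offset": [0, 0, 0], "roll": 0}
  fingers: 4

```text
t: 20.7
tool_pos: [0.5406, -0.1343, 0.3546]
orientation: [0.022, 3.14, -0.001]
force: [-0.7, 0.6, -0.2]
opening: 0.0402
```

```bash
python3 - <<'E'
from h import *
np.set_printoptions(precision=4,suppress=True)
s=robot.read_state();M=R.from_rotvec(s['orientation']).as_matrix();print(s['t'],s['q'],s['tool_pos'],s['opening']);print(M)
p=cams.read_camera('wrist');save(p,'j.png',s=1.5)
for r in cams.pinpoint(p,'plate_tab')[:2]:
  X=atz(p,r['xy'],.091);print(r['score'],r['xy'],X,100*M.T@(X-[0,0,.0188]-s['tool_pos']))
im=p['pixels'].astype(int);m=(im[...,0]>130)&(im[...,0]>im[...,2]+80)&(im[...,1]<im[...,0]*.75)
n,l,st,ce=cv2.connectedComponentsWithStats(m.astype(np.uint8))
for i in range(1,n):
    if st[i,4]<80: continue
    X=np.array([atz(p,c,.102)[:2] for c in np.argwhere(l==i)[:,::-1]]).astype(np.float32)
    v=np.linalg.eigh(np.cov(X.T))[1][:,1]; print(st[i],cv2.minAreaRect(X), X.mean(0), np.arctan(v[1]/v[0]))
for n in('side','scene'):
  q=cams.read_camera(n)
  for r in cams.pinpoint(q,'plate_tab')[:1]:print(n,r['score'],atz(q,r['xy'],.091))
  for r in cams.pinpoint(q,'flap_bar')[:1]:print(n,r['score'],r['xy'],proj(q,[.6658,-.1355,.2321]))
E
```

```text
20.7 [-0.3356 -0.0021  1.3814  0.      1.7612 -1.8921] [ 0.5406 -0.1343  0.3546] 0.04020737085231045
[[-0.9999  0.0142  0.001 ]
 [ 0.0142  0.9999 -0.0003]
 [-0.001  -0.0003 -1.    ]]
0.62 [263.5, 168.3] [ 0.5425 -0.1295  0.091 ] [-0.1516  0.4946 28.2386]
0.5 [80.5, 125.4] [ 0.4733 -0.4021  0.091 ] [  6.3771 -26.8676  28.2404]
[453  15  45  44 674] ((0.3719189465045929, 0.16839814186096191), (0.048636507242918015, 0.059309035539627075), 66.97296142578125) [0.3678 0.1638] -1.1988481328654903
[257 154   7  28 194] ((0.5395928621292114, -0.13480955362319946), (0.009072346612811089, 0.04072296991944313), 89.17253875732422) [ 0.5394 -0.1348] -0.01440839788884604
side 0.73 [ 0.5399 -0.1279  0.091 ]
side 0.79 [293.0, 204.6] [291.4091 202.3467]
scene 0.41 [ 0.5416 -0.1416  0.091 ]
scene 0.57 [191.9, 170.9] [190.5162 170.6251]
```

View pics/j.png

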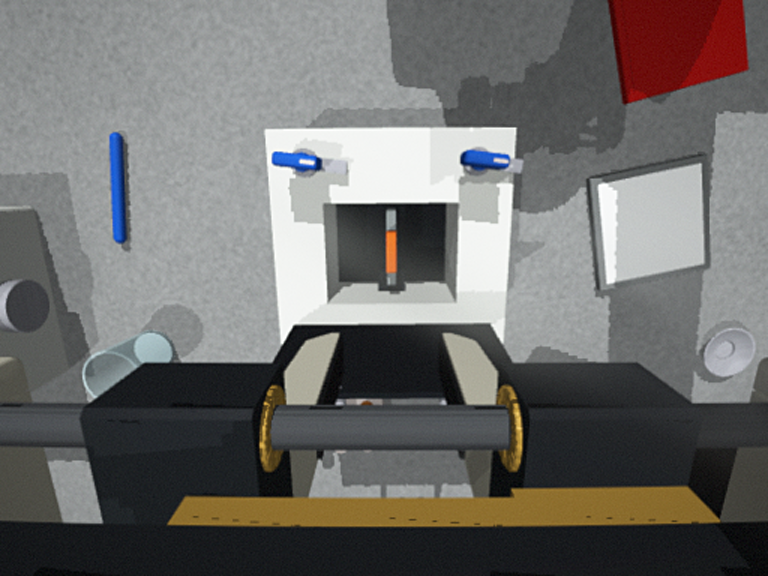

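The tab (391,255) lies on the fingers' centre line and its yaw matches the tool's. I descend on it.

Request:
step_arm:
  deltas:
    - {"offset": [0, 0, 5], "roll": 0}
    - {"offset": [0, 0, 5], "roll": 0}
    - {"offset": [0, 0, 5], "roll": 0}
    - {"offset": [0, 0, 4], "roll": 0}
    - {"offset": [0, 0, 2], "roll": 0}
    - {"offset": [0, 0, 0], "roll": 0}
    - {"offset": [0, 0, 0], "roll": 0}

```text
t: 21.98
tool_pos: [0.5418, -0.1347, 0.1458]
orientation: [0.016, 3.139, -0.001]
force: [0.1, 0.2, 0.2]
opening: 0.0401
```

Request:
step_arm:
  deltas:
    - {"offset": [0, 0, 2.5], "roll": 0}
    - {"offset": [0, 0, 2.5], "roll": 0}
    - {"offset": [0, 0, 2], "roll": 0}
    - {"offset": [0, 0, 0], "roll": 0}
    - {"offset": [0, 0, 0], "roll": 0}

```text
t: 22.6
tool_pos: [0.5413, -0.1346, 0.0749]
orientation: [0.016, 3.14, -0.001]
force: [-0.4, -0.5, 0.3]
opening: 0.0401
```

Request:
step_arm:
  deltas:
    - {"offset": [0, 0, 0.1], "roll": 0}
    - {"offset": [0, 0, 0], "roll": 0}
    - {"offset": [0, 0, 0], "roll": 0}
    - {"offset": [0, 0, 0], "roll": 0}
    - {"offset": [0, 0, 0], "roll": 0}
  fingers: 0
  grip_force: 25

```text
t: 23.22
tool_pos: [0.5406, -0.1344, 0.0729]
orientation: [0.016, 3.141, -0.0]
force: [-0.5, 1.1, 1.7]
opening: 0.0098
```

Request:
step_arm:
  deltas:
    - {"offset": [0, 0, -0.5], "roll": 0}
    - {"offset": [0, 0, -1], "roll": 0}
    - {"offset": [0, 0, -1], "roll": 0}
    - {"offset": [0, 0, -1], "roll": 0}
    - {"offset": [0, 0, 0], "roll": 0}

```text
t: 23.85
tool_pos: [0.5415, -0.1346, 0.1092]
orientation: [0.016, 3.139, -0.001]
force: [-0.4, 0.0, -0.9]
opening: 0.0097
```

Request:
step_arm:
  deltas:
    - {"offset": [0, 0, -2], "roll": 0}
    - {"offset": [0, 0, -3], "roll": 0}
    - {"offset": [0, 0, -3], "roll": 0}
    - {"offset": [0, 0, -2.5], "roll": 0}
    - {"offset": [0, 0, 0], "roll": 0}
    - {"offset": [0, 0, 0], "roll": 0}

```text
t: 24.6
tool_pos: [0.5401, -0.1342, 0.2119]
orientation: [-0.016, -3.141, -0.0]
force: [-0.6, -0.0, -2.0]
opening: 0.01
```

```bash
python3 - <<'E'
from h import *
np.set_printoptions(precision=4,suppress=True)
s=robot.read_state();print(s['t'],s['tool_pos'],s['opening'],s['force'])
M=R.from_rotvec(s['orientation']).as_matrix()
for n in('wrist','scene','side'):
  p=cams.read_camera(n)
  for r in cams.silhouettes(p,'light_pad')[:4]:
    m=r['mask'].astype(np.uint8);c=p['pixels'][r['mask']].mean(0)
    if c.max()-c.min()>40: continue
    k=max(cv2.findContours(m,0,2)[0],key=cv2.contourArea)[:,0]
    X=np.array([atz(p,a,.012)[:2] for a in k]).astype(np.float32)
    print(n,r['score'],r['xy'],m.sum(),c,cv2.minAreaRect(X))
  if n!='wrist':
    for r in cams.pinpoint(p,'filter_plate')[:1]:print('plate',r['score'],r['xy'],proj(p,s['tool_pos']+[0,0,.0188-.079]))
E
```

```text
24.6 [ 0.5401 -0.1342  0.2119] 0.009961758373105334 [-0.6133 -0.0331 -1.9522]
wrist 0.93 [477.0, 163.3] 7364 [162.1252 165.1388 164.8202] ((0.5304279327392578, 0.1520436704158783), (0.14307348430156708, 0.09583583474159241), 11.974854469299316)
wrist 0.24 [263.4, 318.1] 894 [12.726  13.2136 14.8803] ((0.7554870843887329, -0.1353224515914917), (0.04913139343261719, 0.053480155766010284), 89.3384780883789)
scene 0.7 [298.1, 247.1] 1631 [186.3991 188.9399 188.5898] ((0.530472993850708, 0.18371036648750305), (0.1480821669101715, 0.1421879231929779), 10.926024436950684)
scene 0.34 [206.4, 264.9] 638 [119.8668 100.9953  85.0768] ((0.756311297416687, 0.01338222622871399), (0.1378694474697113, 0.062314849346876144), 50.464473724365234)
plate 0.53 [222.6, 169.6] [222.4642 171.4389]
side 0.82 [296.5, 192.5] 601 [182.3245 185.3794 187.6556] ((0.561796247959137, 0.1809271275997162), (0.06987730413675308, 0.15191026031970978), 11.463889122009277)
plate 0.67 [247.6, 214.6] [246.8495 212.7484]
```

Request:
step_arm:
  deltas:
    - {"offset": [0.2, 2, 0], "roll": 0}
    - {"offset": [0.2, 4, 0], "roll": 0}
    - {"offset": [0.2, 4, 0], "roll": 0}
    - {"offset": [0.2, 4, 0], "roll": 0}
    - {"offset": [0.2, 4, 0], "roll": 0}
    - {"offset": [0.2, 4, 0], "roll": 0}
    - {"offset": [0.2, 4, 0], "roll": 0}
    - {"offset": [0.2, 3, 0], "roll": 0}
    - {"offset": [0.2, 1.8, 0], "roll": 0}
    - {"offset": [0, 0, 0], "roll": 0}
    - {"offset": [0, 0, 0], "roll": 0}

```text
t: 26.38
tool_pos: [0.5257, 0.1731, 0.2126]
orientation: [-0.017, -3.141, 0.001]
force: [-0.2, -0.5, -1.5]
opening: 0.0101
```

```bash
python3 - <<'E'
from h import *
np.set_printoptions(precision=4,suppress=True)
s=robot.read_state();print(s['t'],s['tool_pos'],s['opening'],s['force'])
P={n:cams.read_camera(n) for n in('wrist','scene','side')}
for n,p in P.items():
  for r in cams.pinpoint(p,'light_pad')[:3]: print(n,r['score'],r['xy'],atz(p,r['xy'],0))
  for r in cams.pinpoint(p,'filter_plate')[:1]:print('plate',r['score'],r['xy'],proj(p,s['tool_pos']+[0,0,.0188-.079]))
im=[cv2.resize(P['wrist']['pixels'],(420,315)),cv2.resize(P['side']['pixels'][90:280,150:403],(380,285))]
im[1]=cv2.copyMakeBorder(im[1],0,30,0,0,cv2.BORDER_CONSTANT)
cv2.imwrite('pics/k.png',np.hstack(im)[:,:,::-1])
E
```

```text
26.375 [0.5257 0.1731 0.2126] 0.010115724097885807 [-0.1552 -0.4871 -1.4796]
plate 0.89 [256.8, 206.4] [260.6092 206.1939]
scene 0.91 [331.4, 211.1] [0.3154 0.1757 0.    ]
scene 0.59 [297.0, 244.6] [0.5186 0.1721 0.    ]
scene 0.57 [405.4, 232.9] [0.2367 0.4189 0.    ]
plate 0.61 [298.6, 214.6] [300.5967 213.5756]
side 0.79 [244.0, 142.4] [0.2258 0.4155 0.    ]
side 0.66 [230.9, 177.2] [0.3026 0.1811 0.    ]
side 0.58 [288.5, 196.9] [0.5297 0.17   0.    ]
plate 0.66 [290.0, 156.8] [289.8038 156.9734]
```

View pics/k.png

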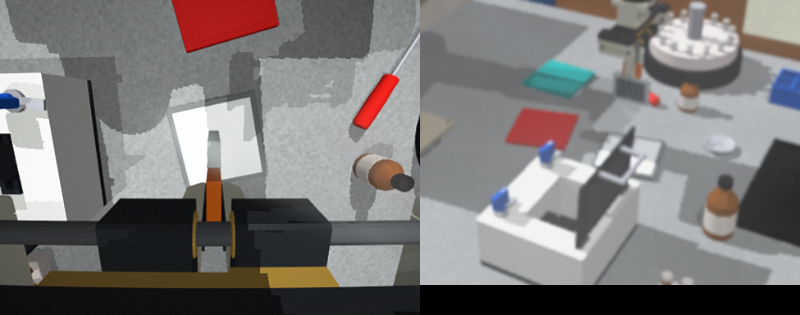

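The wrist view shows the plate over the white pad (corners at about (169,110), (255,91), (267,176)). The side view shows the flap upright and both knobs open. I check the centre from the pad corners and lower.

```bash
python3 - <<'E'
from h import *
np.set_printoptions(precision=4,suppress=True)
p=cams.read_camera('wrist');k=512/420
C=[atz(p,np.array(c)*k,.012) for c in[(169,110),(255,91),(267,176)]]
print(C,np.linalg.norm(C[0]-C[1]),np.linalg.norm(C[2]-C[1]),(C[0]+C[2])/2)
E
```

```text
[array([0.4721, 0.105 , 0.012 ]), array([0.4452, 0.2375, 0.012 ]), array([0.5817, 0.2622, 0.012 ])] 0.13523543703981686 0.13875526064781077 [0.5269 0.1836 0.012 ]
```

Request:
step_arm:
  deltas:
    - {"offset": [0, 0, 1], "roll": 0}
    - {"offset": [0, 0, 1.5], "roll": 0}
    - {"offset": [0, 0, 1.4], "roll": 0}
    - {"offset": [0, 0, 0], "roll": 0}
    - {"offset": [0, 0, 0], "roll": 0}

```text
t: 27.5
tool_pos: [0.5257, 0.1739, 0.1736]
orientation: [-0.016, -3.141, 0.0]
force: [0.3, -0.6, -1.5]
opening: 0.0094
```

```bash
python3 - <<'E'
from h import *
p=cams.read_camera('wrist')
for r in cams.silhouettes(p,'light_pad')[:3]:
    c=p['pixels'][r['mask']].mean(0)
    q=np.argwhere(r['mask'])[:,::-1]
    X=np.array([atz(p,a,.012)[:2] for a in q]).astype(np.float32)
    print(r['score'],r['xy'],c.round(),q.min(0),q.max(0),cv2.minAreaRect(X))
save(p,'l.png',(150,60,400,250),3)
E
```

```text
0.8 [275.6, 168.9] [205. 207. 207.] [196 110] [332 236] ((0.5244300961494446, 0.18103528022766113), (0.13909046351909637, 0.13943366706371307), 11.33821964263916)
0.74 [262.6, 16.4] [170.  26.  23.] [206   0] [348  56] ((0.3623026907444, 0.19324511289596558), (0.1472192406654358, 0.053670287132263184), 89.52806854248047)
```

View pics/l.png

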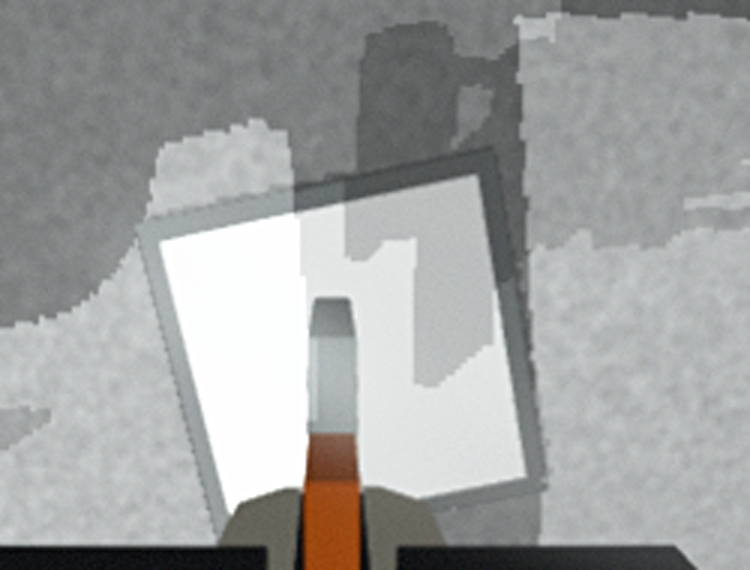

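The pad fit is complete (139 × 139 mm) with its centre at (0.524, 0.181), so I shift 7 mm, settle and check.

Request:
step_arm:
  deltas:
    - {"offset": [0.1, 0.35, 0], "roll": 0}
    - {"offset": [0.1, 0.35, 0], "roll": 0}
    - {"offset": [0, 0, 0], "roll": 0}
    - {"offset": [0, 0, 0], "roll": 0}
    - {"offset": [0, 0, 0], "roll": 0}
    - {"offset": [0, 0, 0], "roll": 0}
    - {"offset": [0, 0, 0], "roll": 0}
    - {"offset": [0, 0, 0], "roll": 0}

```text
t: 28.6
tool_pos: [0.5238, 0.1809, 0.1736]
orientation: [0.016, 3.142, 0.0]
force: [-0.2, -0.2, -1.7]
opening: 0.01
```

```bash
python3 - <<'E'
from h import *
np.set_printoptions(precision=4,suppress=True)
s=robot.read_state();print(s['t'],s['tool_pos'],s['opening'],s['force'],abs(s['dq']).max())
P=[cams.read_camera(n) for n in('side','scene')]
for t in('filter_plate','plate_tab','flap_bar','knob_left_grip','knob_right_grip'):
  r=[cams.pinpoint(p,t)[:1] for p in P]
  if all(r): print(t,[x[0]['score'] for x in r],tri([(p,x[0]['xy']) for p,x in zip(P,r)]))
im=[cv2.resize(p['pixels'],(400,300)) for p in P];cv2.imwrite('pics/m.png',np.hstack(im)[:,:,::-1])
E
```

```text
28.6 [0.5238 0.1809 0.1736] 0.009984144490787567 [-0.2071 -0.1712 -1.7074] 0.0015433083897028123
filter_plate [0.61, 0.83] [0.5238 0.1766 0.1148]
plate_tab [0.73, 0.72] [0.5223 0.1743 0.1907]
flap_bar [0.56, 0.72] [ 0.6678 -0.1298  0.2293]
knob_left_grip [0.43, 0.6] [ 0.4599 -0.0614  0.1511]
knob_right_grip [0.72, 0.58] [ 0.4484 -0.2124  0.1407]
```

View pics/m.png

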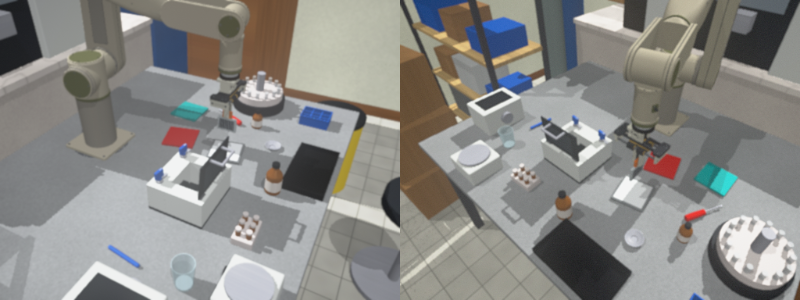

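The plate is held still over the white pad. The flap is upright, both knobs are unlocked and the bystanders are in place, so I hand the job in.

```bash
python3 -c "
from plant import robot
print(robot.close_job())"
```

```text
the job is handed in; nothing more can be done
None
```

The job is done and handed in at about 28.7 s of the 72 s allowed. I turned both knobs counter-clockwise to their stops, swung the flap upright by its bar, and drew the plate straight up out of its slot. It is now held over the white light pad.

**Knobs:** the wrist torque about the vertical jumped at the end of each turn, and both wings point along the box's +y in the pictures.

**Flap:** it stayed at about 1.63 rad after I let go of the bar, and it was still upright in the last pictures.

**Plate:**
- The arm's reading puts it at (0.524, 0.181) m, against a measured pad centre of (0.524, 0.181) m.
- The lower edge is about 113 mm above the bench, so about 10 cm above the pad's top.
- It was still in the last reading, with a 10 mm opening and a wrist force of about 1.7 N, which fits a plate of 0.1 to 0.2 kg.

**Disagreements:**
- Triangulating the plate from the side and scene cameras put it at y 0.177, about 4 mm off the arm's reading.
- Pad centre estimates in y ran from 0.164 to 0.184; I used the full outline fit from the wrist camera, which gave the correct 139 mm square.
- Side forces reached about 20 N on the bar early in the lift, and I eased them by shifting the path 2 mm.

The other things on the bench look undisturbed in the last pictures.

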